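# Kit one shelf bracket from the cut pine parts

### The job

Make up one shelf-bracket kit in the kit tray: take the upright with the tenon, the arm with the forked end, the trapezium-shaped brace and the round-ended stop block from the mat, and lay each flat on the floor of the nest cut to its shape, set down rather than dropped. Leave the two rejects, the brace with parallel mitres and the plain square-ended arm blank, where they lie.

Things in the scene. Friction and masses are not known exactly. Their poses are not given: they have to be found in the camera images.
- upright: The bracket's upright: 130 mm long overall, with a tenon (tongue 28 mm long, 12 mm wide, full thickness) at its +x end, the other end square; the body runs from x = -65 to +37 mm. Planed pine 32 mm wide, 28 mm thick, lying flat on the mat. Origin: underside, middle of overall length and width; z up.
- forked_arm: The bracket's arm: 100 mm long, its +x end forked by an open slot 12 mm wide and 28 mm deep, the other end square; solid from x = -50 to +22 mm. Planed pine 32 mm wide, 28 mm thick, lying flat on the mat. Origin: underside, middle of overall length and width; z up.
- brace: The bracket's diagonal brace: both ends mitred at 45 degrees, leaning towards each other: a symmetric trapezium from above, 110 mm long on its -y side, 46 mm on its +y side. Planed pine 32 mm wide, 28 mm thick, lying flat on the mat. Origin: underside, middle of overall length and width; z up.
- stop_block: The stop block: 60 mm long, its +x end a half-round of 16 mm radius, the other end square. Planed pine 32 mm wide, 28 mm thick, lying flat on the mat. Origin: underside, middle of overall length and width; z up. The mat is 3 mm thick rubber.
- reject_brace: Reject, to be left: a mis-cut brace, 110 mm long overall, its 45 degree mitres parallel: a slanted parallelogram from above, sides 78 mm. Planed pine 32 mm wide, 28 mm thick, lying flat on the mat. Origin: underside, middle of overall length and width; z up.
- blank: Reject, to be left: an arm blank 100 mm long with no fork, plain square at both ends. Planed pine 32 mm wide, 28 mm thick, lying flat on the mat. Origin: underside, middle of overall length and width; z up. Two triangular scraps, 18 mm thick, and a flat pencil also lie on the mat. Over mat and tray nothing stands higher than 36 mm.
- nest_upright: Plywood nest 160 x 64 x 14 mm in the kit tray, recess for the upright: 146 x 48 mm, narrowed to 28 mm for the tenon over its last 28 mm at +x. Recess 8 mm deep, dark floor 6 mm above the origin. Origin: middle of the nest's underside, x along it, z up. The upright belongs with its origin over the nest's and its axes along the nest's; it fits only this way round.
- nest_arm: Plywood nest 160 x 64 x 14 mm in the kit tray, recess for the arm: a rectangle 116 x 48 mm. Recess 8 mm deep, dark floor 6 mm above the origin. Origin: middle of the nest's underside, x along it, z up. The arm belongs with its origin over the nest's, axes along the nest's, either way round.
- nest_brace: Plywood nest 160 x 64 x 14 mm in the kit tray, recess for the brace: 126 x 48 mm, both +y corners filled at 45 degrees, so 53 mm long on that side. Recess 8 mm deep, dark floor 6 mm above the origin. Origin: middle of the nest's underside, x along it, z up. The brace belongs with its origin over the nest's and its axes along the nest's; it fits only this way round.
- nest_stop: Plywood nest 160 x 64 x 14 mm in the kit tray, recess for the stop block: 76 x 48 mm, +x end rounded. Recess 8 mm deep, dark floor 6 mm above the origin. Origin: middle of the nest's underside, x along it, z up. The block fits either way round. The dark tray holds the nests side by side, 66 mm apart, in any order; walls flush with their tops (20 mm above the table), but 36 mm at the nests' ends.
Not all that is in view belongs to the job. What is shaped like the forked_arm but orange is not meant. What is shaped like the stop_block but green is not meant.

How it is judged:
By the outcome, as a careful person would: the job done as asked, in the order asked, and still so for the second after the job is handed in, with the robot touching nothing.
It also fails if it takes over 106 s, if anything falls off the work surface, if the arm or the gripper's body presses on something with over 40 N, if the wrist force passes 120 N, or if a joint passes its speed limit or range.

### The arm

A 7-joint arm with a two-finger parallel gripper is mounted at the origin on the work surface. World frame = base frame: x ahead of the robot, y to its left, z up, the work surface at z = 0. Lengths are in m, angles in degrees, forces in N, time in s.
With the tool pointing down it reaches from about 0.425 to 0.925 m from the base axis. Payload 6.8 kg.
Tool frame: the origin (TCP) lies midway between the tips of the shut fingers; the grasp point (between the pads) lies 19 mm behind it; z points along the fingers, y is the line along which they close (so a half turn about z gives the same grasp; the last joint's range is limited). The gripper opens to 88 mm and grips with 3 to 60 N. Pads are 20 mm wide; open, the fingers measure 115 mm over their backs; the gripper's body (75 mm by 178 mm) begins 61 mm behind the grasp point.
Start: joints at [-78.214, 27.33, 1.283, 89.118, -0.659, 63.558, -4.761], TCP at [0.208, 0.642, 0.223] pointing down, gripper open.
Joint ranges: [-169.35, 169.35], [-19.33, 120.38], [-80.79, 83.38], [13.8, 139.57], [-78.32, 258.32], [9.67, 109.79], [-169.56, 169.56]. Speed limits (degrees/s): [136.94, 136.94, 180, 180, 180, 180, 180].

### API

Orientations are given as [roll, pitch, yaw] about the fixed x, y, z axes, in that order (R = Rz(yaw) Ry(pitch) Rx(roll)).
In Python, from plant import telemetry, vision, r gives the robot as it stands.
- The arm moves only by the tool jog_arm, never from a script. Its argument "motion" is one flat list of numbers, 7 for each row, row after row: the shift along the tool's x, y, z in m, then the turn, a rotation vector about the tool's x, y, z in rad, then the finger opening in m, from 0 to 0.0878. In form: [tx, ty, tz, ax, ay, az, jaw, tx, ty, tz, ax, ay, az, jaw, ...]. A call has 1 to 12 rows; each row shifts and turns the commanded pose from where the row before left it, along the tool's axes as they then stand; what a row does not reach is not made up. A row lasts 1/8 s, in which the tool goes at most 62.5 mm and 10.7 degrees, less where a joint would pass 70% of its speed; a pose out of reach is approached as far as the arm can. A call is refused whole if a number of a shift passes 0.0625 or a number of a turn 0.188, either way. A call with a gripper value outside its range is refused whole. The fingers move at their own pace and stop on an object; "newtons" is the grip in N (left out, the last holds). Time passes only in rows, so rows that do not move let the fingers close. It gives the time, the measured TCP pose, the force, the opening and the grip force at its end, in the units of the state.
- telemetry.get_state(): the state, without advancing time (a new reading comes with each control period).
- vision.snapshot(name): name is "scene" or "top" or "wrist"; returns a dict with "pixels" (384x512x3 uint8, red, green, blue), "fx", "fy", "cx", "cy" (pixels), "k1" (the pictures are not rectified: a ray, as slopes to the right and down, at radius r is drawn at 1 + k1 r^2 times it, then the intrinsics apply), "T" (4x4, takes a point from camera to world coordinates); the wrist camera has in their place "tool_from_camera" (4x4, takes a point from camera to tool coordinates, whose origin is the TCP and whose axes are the flange's). Camera axes: x right, y up, looking along -z (the intrinsics and any distortion apply to the point x, -y, -z); pixel columns grow to the right and rows downward; lengths in m; the calibration is good to about 2 mm. A picture is of the moment at which its call begins: read the wrist's pose just before it. There is no depth.
- r.hand_in(): hands the job in; it is judged then, once.
The state is a dict: "t": time; "q": joint angles; "joint_vel": joint speeds; "tau": joint torques, N m; "position": TCP position; "orientation": TCP orientation; "ft_force": force on the tool from outside, world axes, zero at the start; "ft_torque": the same for the moment, N m; "gripper_width": finger opening in m; "gripper_force": force on a finger pad.
Only numpy, scipy, OpenCV 4.12 (cv2) and the standard library are available. Lean on these libraries where they do the work, as an engineer would, in place of code of your own. Each camera call takes 0.05 s, during which the arm holds its last target. There are 200 camera calls.

## Working session

There is one attempt and no reset: what is moved stays moved. The work goes in short steps, Python scripts to look and compute and a tool call to move; the robot and the scene stay as the last step left them, time stands still between calls to the robot, and variables do not carry over. Pictures are saved under pics/ and viewed, at most 14 in all, crops included, and the job is handed in when it is done.

Besides the shell and the picture viewer there is one more tool, called after ">>>" as name(argument=value, ...), one argument or row to a line, values as JSON. jog_arm: Moves the arm, as the interface text tells. Its arguments: {"type":"object","properties":{"motion":{"type":"array","items":{"type":"number"}},"newtons":{"type":"number"}},"required":["motion"]}

```bash
ls; mkdir -p pics; python3 - <<'E'
from plant import telemetry, vision
import cv2
s=telemetry.get_state(); print({k:s[k] for k in('t','position','orientation','gripper_width','ft_force')})
for n in('top','scene'):
    d=vision.snapshot(n); cv2.imwrite(f'pics/{n}0.png',cv2.cvtColor(d['pixels'],cv2.COLOR_RGB2BGR)); print(n,d['fx'],d['cx'],d['cy'],d['k1'],d['T'])
E
```

```text
pics
{'t': 0.0, 'position': array([0.20821128, 0.64145092, 0.22168614]), 'orientation': array([-1.79895663e+02,  9.56541277e-03,  1.62021774e+02]), 'gripper_width': 0.08796159073953193, 'ft_force': array([-0.33817713, -0.03689721,  0.14361052])}
top 444.5236745785627 257.27872501534347 202.97509746819395 -0.008670129956069564 [[-0.01125029  0.99202625 -0.12552825  0.30516308]
 [-0.99985433 -0.00954899  0.01414666  0.03436038]
 [ 0.0128352   0.12566912  0.99198918  1.53773662]
 [ 0.          0.          0.          1.        ]]
scene 371.60897287382187 259.3525463417341 194.3223009041255 -0.04365767030531552 [[-0.74740673 -0.42941049  0.50694162  1.04100012]
 [ 0.66434691 -0.48896596  0.56529239  0.61773868]
 [ 0.00513472  0.75928843  0.65073398  0.74634519]
 [ 0.          0.          0.          1.        ]]
```

View pics/top0.png

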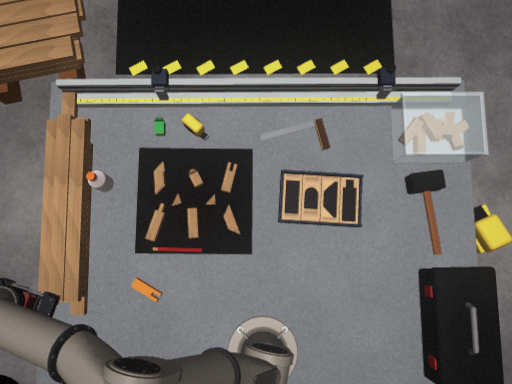

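View pics/scene0.png

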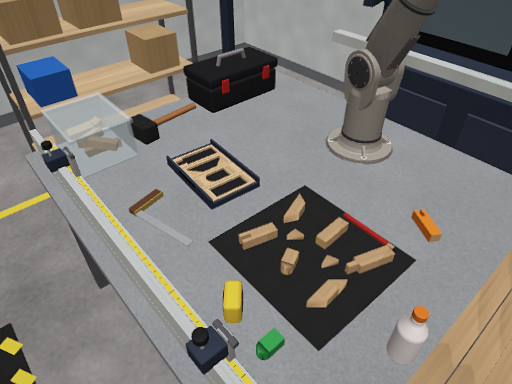

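The top view shows the mat (136–252, 148–253) with six pine pieces and the tray (279–362, 170–226). The scene view shows the same, with the tray at about (213,172). Next I'll write helpers and work out coarse positions.

```bash
cat > h.py <<'E'
import numpy as np, cv2
from scipy.spatial.transform import Rotation as R
from plant import telemetry, vision
def pose(s=None):
    s=s or telemetry.get_state(); T=np.eye(4); T[:3,:3]=R.from_euler('xyz',s['orientation'],degrees=True).as_matrix(); T[:3,3]=s['position']; return T
def snap(n,name=None):
    P=pose(); d=vision.snapshot(n)
    if n=='wrist': d['T']=P@d['tool_from_camera']
    d['bgr']=cv2.cvtColor(d['pixels'],cv2.COLOR_RGB2BGR)
    if name: cv2.imwrite(f'pics/{name}.png',d['bgr']); np.savez(f'{name}.npz',**d)
    return d
def load(name): return dict(np.load(f'{name}.npz'))
def rays(d,uv):
    K=np.array([[d['fx'],0,d['cx']],[0,d['fy'],d['cy']],[0,0,1]],float)
    p=cv2.undistortPoints(np.asarray(uv,float).reshape(-1,1,2),K,np.array([float(d['k1']),0,0,0])).reshape(-1,2)
    v=np.c_[p[:,0],-p[:,1],-np.ones(len(p))]@d['T'][:3,:3].T
    return d['T'][:3,3],v
def onplane(d,uv,z):
    o,v=rays(d,uv); return o+v*((z-o[2])/v[:,2])[:,None]
def project(d,P):
    Q=(np.asarray(P,float).reshape(-1,3)-d['T'][:3,3])@d['T'][:3,:3]
    p=np.c_[Q[:,0],-Q[:,1]]/-Q[:,2:]; r2=(p**2).sum(1,keepdims=True); p=p*(1+float(d['k1'])*r2)
    return p*[d['fx'],d['fy']]+[d['cx'],d['cy']]
def tri(d1,uv1,d2,uv2):
    o1,v1=rays(d1,uv1); o2,v2=rays(d2,uv2); out=[]
    for a,b in zip(v1,v2):
        t=np.linalg.lstsq(np.c_[a,-b],o2-o1,rcond=None)[0]; p,q=o1+a*t[0],o2+b*t[1]; out.append(np.r_[(p+q)/2,np.linalg.norm(p-q)])
    return np.array(out)
E
python3 - <<'E'
from h import *
np.set_printoptions(precision=3,suppress=True)
d=snap('top','top1'); print(onplane(d,[[159,177],[195,177],[229,177],[156,222],[193,222],[231,219]],.031)[:,:2].tolist())
print(onplane(d,[[136,148],[252,253],[279,170],[362,170],[362,226],[279,226]],.02))
w=snap('wrist','w0'); print(w['tool_from_camera'],w['fx'],w['k1'],pose())
c=d['bgr'][140:260,130:370]; cv2.imwrite('pics/crop1.png',cv2.resize(c,None,fx=3.3,fy=3.3,interpolation=cv2.INTER_CUBIC))
E
```

```text
[[0.5889850928712094, 0.34937107354294406], [0.5878684862905879, 0.22590950340317897], [0.5868218615969993, 0.10913586407294189], [0.43412527117636523, 0.3569654818068212], [0.4328673587159329, 0.2317013072359363], [0.4417886631943595, 0.10281393819343161]]
[[ 0.695  0.433  0.02 ]
 [ 0.326  0.033  0.02 ]
 [ 0.612 -0.064  0.02 ]
 [ 0.61  -0.354  0.02 ]
 [ 0.414 -0.346  0.02 ]
 [ 0.417 -0.061  0.02 ]]
[[-0.001  0.952  0.307  0.084]
 [ 1.     0.001  0.    -0.   ]
 [-0.     0.307 -0.952 -0.162]
 [ 0.     0.     0.     1.   ]] 295.77992566313424 -0.05306568158128224 [[-0.951  0.309 -0.     0.208]
 [ 0.309  0.951 -0.001  0.642]
 [-0.    -0.001 -1.     0.222]
 [ 0.     0.     0.     1.   ]]
```

View pics/crop1.png

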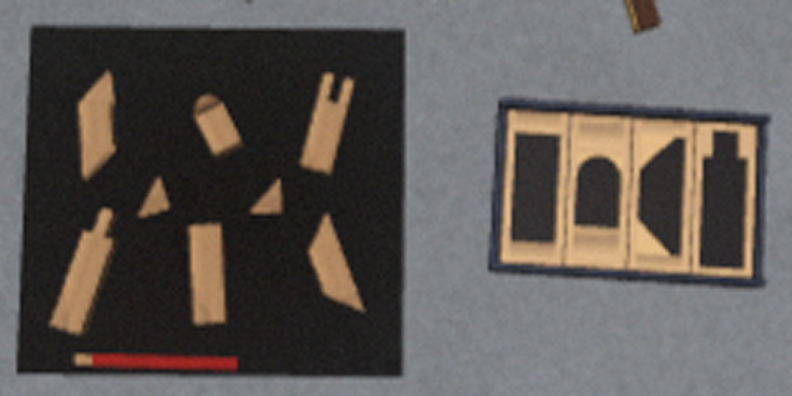

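The crop shows, on the mat: reject brace (97,125), stop block (218,125), forked arm (328,122), upright (82,272), blank (207,273) and trapezium brace (335,262). The nests, left to right, are arm (537,187), stop (600,190), brace (662,195) and upright (724,198). Next I'll move over the mat.

>>> jog_arm(
  motion=[-0.041,-0.033,-0.006,0,0,0,0.0878,-0.041,-0.033,-0.006,0,0,0,0.0878,-0.041,-0.033,-0.006,0,0,0,0.0878,-0.041,-0.033,-0.006,0,0,0,0.0878,-0.041,-0.033,-0.006,0,0,0,0.0878,-0.041,-0.033,-0.006,0,0,0,0.0878,-0.041,-0.033,-0.006,0,0,0,0.0878,-0.041,-0.033,-0.006,0,0,0,0.0878,-0.041,-0.033,-0.006,0,0,0,0.0878],
)

```text
t: 1.32
position: [0.4683, 0.2441, 0.2769]
orientation: [180.0, -0.0, 162.0]
ft_force: [0.3, 0.8, 0.4]
gripper_width: 0.0877
gripper_force: 0.0
```

```bash
python3 - <<'E'
from h import *
s=telemetry.get_state(); print(s['t'],s['position'],s['orientation'],s['q'],np.abs(s['joint_vel']).max())
snap('wrist','wa')
E
```

```text
1.325 [0.46827327 0.24408515 0.27692379] [ 1.79983812e+02 -9.06374517e-04  1.62023740e+02] [-45.54072876  10.3788291   12.96866385 106.11338863  -2.59528857
  63.77831562  40.39335072] 48.84256068869302
```

View pics/wa.png

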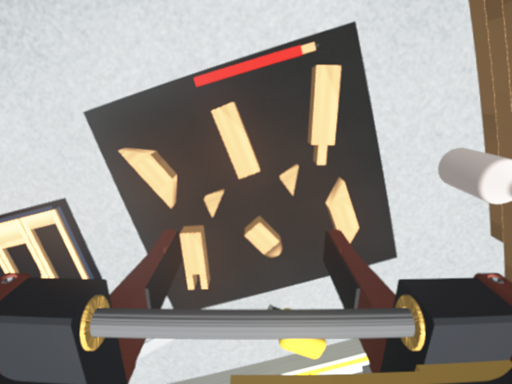

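The wrist picture shows the whole mat: upright (324,110), blank (236,140), brace (150,175), arm (195,257), stop (263,237) and reject brace (342,210). I'll take a second view farther out and with the arm settled.

>>> jog_arm(
  motion=[-0.036,-0.002,0,0,0,0,0.0878,-0.036,-0.002,0,0,0,0,0.0878,-0.036,-0.002,0,0,0,0,0.0878,0,0,0,0,0,-0.157,0.0878,0,0,0,0,0,-0.157,0.0878,0,0,0,0,0,0,0.0878,0,0,0,0,0,0,0.0878],
)

```text
t: 2.25
position: [0.5684, 0.2067, 0.2766]
orientation: [180.0, -0.0, 179.8]
ft_force: [-0.4, 0.5, 0.4]
gripper_width: 0.0875
gripper_force: 0.0
```

```bash
python3 - <<'E'
from h import *
s=telemetry.get_state(); print(s['t'],s['position'],s['orientation'],s['q'],np.abs(s['joint_vel']).max())
snap('wrist','wb')
E
```

```text
2.25 [0.56836201 0.20673022 0.27659701] [ 1.79995636e+02 -8.28079995e-03  1.79845474e+02] [-35.88950489  18.20454466  12.82797492  96.21414138  -4.36000931
  66.07418118  67.93307835] 0.683675104525562
```

View pics/wb.png

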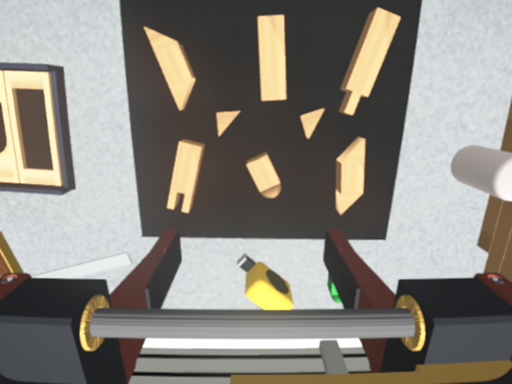

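The second view shows every piece clear of the fingers: brace (172,68), blank (272,58), upright (370,58), arm (186,175), stop (264,175) and reject brace (351,175). Now to segment the top faces.

```bash
python3 - <<'E'
from h import *
np.set_printoptions(precision=4,suppress=True)
d=load('wb'); im=d['bgr']; hsv=cv2.cvtColor(im,cv2.COLOR_BGR2HSV)
for n,(u,v) in dict(topblank=(272,60),sideblank=(288,90),mat=(210,60),armtop=(186,165),stopside=(270,190),nest=(30,75),floor=(37,110)).items(): print(n,hsv[v,u])
a=load('wa'); h=cv2.cvtColor(a['bgr'],cv2.COLOR_BGR2HSV); print(h[140,236],h[160,253],h[90,324])
m=cv2.inRange(hsv,(8,40,150),(30,200,255)); m2=cv2.inRange(hsv,(8,40,205),(30,200,255))
c=np.hstack([m[0:230,120:420],m2[0:230,120:420]]); cv2.imwrite('pics/m.png',cv2.resize(c,None,fx=1.33,fy=1.33))
E
```

```text
topblank [ 21  89 250]
sideblank [10 14 55]
mat [13 30 60]
armtop [ 21  90 249]
stopside [ 15 111 183]
nest [ 26  49 255]
floor [10 64 92]
[ 21  86 251] [ 23  76 254] [ 23  79 253]
```

View pics/m.png

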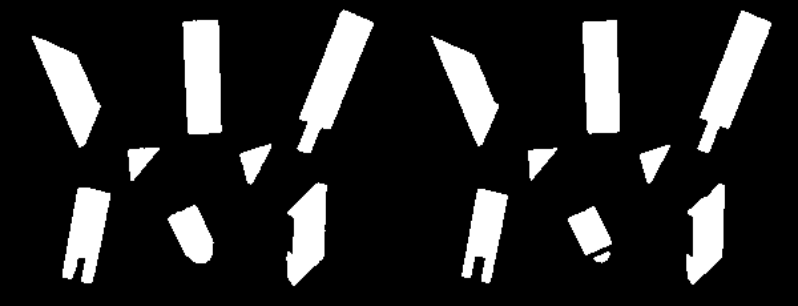

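```bash
cat >> h.py <<'E'
def rects(d,z=.031,vmin=222,box=None,amin=200):
    """min-area rectangles (mm-true, world) of bright wood tops at height z"""
    hsv=cv2.cvtColor(d['bgr'],cv2.COLOR_BGR2HSV); m=cv2.inRange(hsv,(8,40,vmin),(32,200,255))
    m=cv2.morphologyEx(m,cv2.MORPH_OPEN,np.ones((3,3)))
    if box: k=np.zeros_like(m); k[box[1]:box[3],box[0]:box[2]]=255; m&=k
    out=[]
    for c in cv2.findContours(m,cv2.RETR_EXTERNAL,cv2.CHAIN_APPROX_NONE)[0]:
        if cv2.contourArea(c)<amin: continue
        p=onplane(d,c.reshape(-1,2),z)[:,:2]; (x,y),(w,h),a=cv2.minAreaRect((p*1000).astype(np.float32))
        if w<h: w,h,a=h,w,a+90
        out.append((x/1000,y/1000,w,h,(a+90)%180-90,cv2.contourArea(c),p))
    return out
E
python3 - <<'E'
from h import *
for n,b in(('wb',(120,0,420,230)),('wa',(80,20,390,300)),('top1',(136,148,252,253))):
    for z in (.031,.041):
        print(n,z)
        for r in sorted(rects(load(n),z,222 if n!='top1' else 130,b,200 if n!='top1' else 60)): print(' %.4f %.4f  L%.1f W%.1f a%.1f A%.0f'%r[:6])
E
```

```text
wb 0.031
 0.4331 0.2321  L100.4 W32.0 a3.0 A2004
 0.4390 0.3561  L130.6 W32.3 a-18.6 A2172
 0.4400 0.1061  L103.9 W33.5 a20.9 A1575
 0.5123 0.1723  L26.4 W25.6 a-0.3 A220
 0.5138 0.2893  L29.9 W28.3 a18.3 A275
 0.5835 0.2219  L45.6 W31.7 a25.7 A648
 0.5888 0.3463  L106.9 W38.3 a1.7 A1312
 0.5898 0.1085  L100.6 W32.3 a-14.7 A1282
wb 0.041
 0.4344 0.2314  L97.9 W31.2 a3.0 A2004
 0.4401 0.3524  L127.4 W31.5 a-18.6 A2172
 0.4411 0.1086  L101.4 W32.7 a20.9 A1575
 0.5116 0.1731  L25.7 W24.9 a-0.3 A220
 0.5130 0.2872  L29.1 W27.6 a18.3 A275
 0.5810 0.2215  L44.5 W30.9 a25.7 A648
 0.5863 0.3429  L104.3 W37.4 a1.7 A1312
 0.5872 0.1109  L98.1 W31.5 a-14.7 A1282
wa 0.031
 0.4331 0.2324  L100.8 W32.5 a3.0 A1646
 0.4373 0.1076  L105.6 W38.5 a20.7 A1269
 0.4381 0.3562  L130.1 W32.3 a-18.7 A1976
 0.5030 0.1700  L39.6 W20.6 a-41.0 A210
 0.5056 0.2856  L38.9 W21.1 a-25.1 A234
 0.5814 0.3477  L96.4 W34.1 a4.8 A988
 0.5833 0.2219  L45.6 W32.2 a25.5 A536
 0.5895 0.1085  L101.0 W32.3 a-14.7 A964
wa 0.041
 0.4320 0.2333  L98.4 W31.7 a3.0 A1646
 0.4361 0.1115  L103.0 W37.5 a20.7 A1269
 0.4369 0.3541  L126.9 W31.5 a-18.7 A1976
 0.5002 0.1724  L38.7 W20.1 a-41.0 A210
 0.5027 0.2852  L37.9 W20.6 a-25.1 A234
 0.5766 0.3458  L94.0 W33.3 a4.8 A988
 0.5785 0.2231  L44.5 W31.4 a25.5 A536
 0.5846 0.1125  L98.6 W31.5 a-14.7 A964
top1 0.031
 0.4316 0.2334  L98.8 W30.5 a0.5 A230
 0.4357 0.3593  L126.9 W31.3 a-17.6 A257
 0.4376 0.1068  L85.5 W30.3 a19.3 A162
 0.5827 0.2242  L42.3 W29.1 a26.4 A92
 0.5837 0.1112  L88.8 W31.0 a-13.9 A178
 0.5892 0.3511  L97.3 W30.9 a0.9 A190
top1 0.041
 0.4307 0.2321  L98.2 W30.3 a0.5 A230
 0.4349 0.3571  L126.1 W31.1 a-17.6 A257
 0.4367 0.1063  L84.9 W30.1 a19.3 A162
 0.5808 0.2229  L42.0 W28.9 a26.4 A92
 0.5818 0.1107  L88.2 W30.8 a-13.9 A178
 0.5873 0.3490  L96.7 W30.7 a0.9 A190
```

Rectangle sizes match the given ones at z = 0.031 in both wrist views, and the centres agree to within about 1 mm, so the heights check out. Next is the tray, from two settled views.

>>> jog_arm(
  motion=[0,-0.055,0,0,0,0,0.0878,0,-0.055,0,0,0,0,0.0878,0,-0.055,0,0,0,0,0.0878,0,-0.055,0,0,0,0,0.0878,0,-0.055,0,0,0,0,0.0878,0,-0.055,0,0,0,0,0.0878,0,0,0,0,0,0,0.0878,0,0,0,0,0,0,0.0878],
)

```text
t: 3.3
position: [0.5687, -0.1225, 0.2766]
orientation: [180.0, -0.0, 180.0]
ft_force: [0.7, -0.1, 0.3]
gripper_width: 0.0881
gripper_force: 0.0
```

```bash
python3 - <<'E'
from h import *
s=telemetry.get_state(); print(s['t'],s['position'],s['orientation'],s['q'],np.abs(s['joint_vel']).max())
snap('wrist','ta')
E
```

```text
3.3 [ 0.56868112 -0.12250015  0.27659451] [ 1.79959406e+02 -5.21067804e-05  1.79974315e+02] [-11.25273991  16.26708937  21.58599129  99.75652817  -6.56188566
  65.21321235 102.28033517] 1.218466101518985
```

>>> jog_arm(
  motion=[0,-0.05,0,0,0,0,0.0878,0,-0.05,0,0,0,0,0.0878,0,-0.05,0,0,0,0,0.0878,0,0,0,0,0,0,0.0878,0,0,0,0,0,0,0.0878],
)

```text
t: 3.98
position: [0.5694, -0.2711, 0.2763]
orientation: [179.9, -0.0, -179.9]
ft_force: [0.3, -0.2, 0.6]
gripper_width: 0.0877
gripper_force: 0.0
```

```bash
python3 - <<'E'
from h import *
s=telemetry.get_state(); print(s['t'],s['position'],s['orientation'],s['q'],np.abs(s['joint_vel']).max())
d=snap('wrist','tb'); a=load('ta'); cv2.imwrite('pics/tt.png',cv2.resize(np.hstack([a['bgr'],d['bgr']]),(800,300)))
E
```

```text
3.975 [ 0.56940832 -0.27109305  0.27629228] [ 1.79923479e+02 -1.21181325e-02 -1.79856594e+02] [  1.50354923  21.71319282  24.70317007  93.23516176  -9.72391719
  67.21724786 118.59091029] 0.7654763279055407
```

View pics/tt.png

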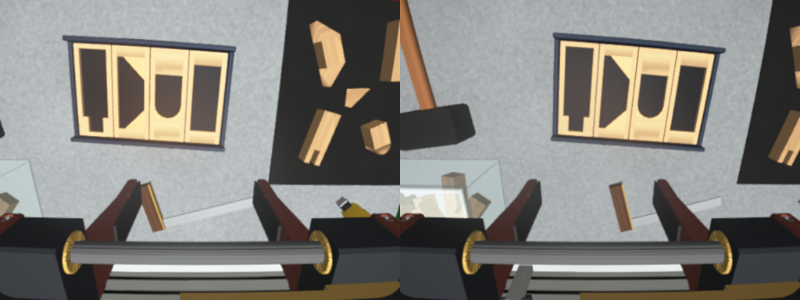

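In both views the nests run, left to right, upright, brace, stop, arm; in full pixels the tray sits at about (65–230)/0.78 across. I'll measure the nest block at its top plane and each dark floor.

```bash
cat > nest.py <<'E'
from h import *
def run(n,box):
    d=load(n); hsv=cv2.cvtColor(d['bgr'],cv2.COLOR_BGR2HSV)
    k=np.zeros(hsv.shape[:2],np.uint8); k[box[1]:box[3],box[0]:box[2]]=255
    m=cv2.inRange(hsv,(8,25,170),(35,200,255))&k
    cs,hi=cv2.findContours(cv2.morphologyEx(m,cv2.MORPH_CLOSE,np.ones((5,5))),cv2.RETR_CCOMP,cv2.CHAIN_APPROX_NONE)
    for z in(.012,.020,.030):
        print(n,z)
        for c,hh in zip(cs,hi[0]):
            if cv2.contourArea(c)<600: continue
            p=onplane(d,c.reshape(-1,2),z)[:,:2]; (x,y),(w,h),a=cv2.minAreaRect((p*1000).astype(np.float32))
            if abs(a)>45: w,h,a=h,w,a-90
            print('  ','hole' if hh[3]>=0 else 'outer','%.1f %.1f  X%.1f Y%.1f a%.1f'%(x,y,w,h,a))
if __name__=='__main__':
    run('ta',(80,40,310,200)); run('tb',(190,40,440,200))
E
python3 nest.py
```

```text
ta 0.012
   outer 514.2 -209.0  X164.2 Y268.4 a-4.2
   hole 515.7 -174.5  X76.6 Y49.0 a-3.0
   hole 521.1 -108.4  X119.3 Y50.1 a-4.1
   hole 511.6 -242.3  X127.9 Y49.9 a-4.1
   hole 506.8 -309.4  X149.5 Y49.9 a-4.2
ta 0.02
   outer 513.6 -207.3  X161.2 Y263.4 a-4.2
   hole 515.1 -173.6  X75.2 Y48.0 a-3.0
   hole 520.4 -108.7  X117.0 Y49.1 a-4.1
   hole 511.1 -240.0  X125.5 Y49.0 a-4.1
   hole 506.4 -305.9  X146.7 Y49.0 a-4.2
ta 0.03
   outer 512.9 -205.3  X157.3 Y257.1 a-4.2
   hole 514.4 -172.4  X73.4 Y46.9 a-3.0
   hole 519.6 -109.0  X114.2 Y48.0 a-4.1
   hole 510.5 -237.2  X122.5 Y47.8 a-4.1
   hole 505.9 -301.5  X143.2 Y47.8 a-4.2
tb 0.012
   outer 514.3 -206.3  X163.9 Y267.9 a-4.2
   hole 516.4 -172.7  X78.4 Y50.3 a-3.6
   hole 521.3 -105.7  X119.7 Y50.7 a-4.2
   hole 511.7 -239.8  X129.5 Y50.5 a-4.2
   hole 506.9 -306.8  X149.9 Y50.4 a-4.1
tb 0.02
   outer 513.8 -207.6  X160.8 Y262.9 a-4.2
   hole 515.8 -174.5  X77.0 Y49.3 a-3.6
   hole 520.6 -108.8  X117.4 Y49.8 a-4.2
   hole 511.2 -240.4  X127.1 Y49.5 a-4.2
   hole 506.5 -306.2  X147.0 Y49.5 a-4.1
tb 0.03
   outer 513.1 -209.1  X157.0 Y256.6 a-4.2
   hole 515.1 -176.9  X75.1 Y48.2 a-3.6
   hole 519.8 -112.7  X114.6 Y48.6 a-4.2
   hole 510.6 -241.1  X124.1 Y48.3 a-4.2
   hole 506.0 -305.4  X143.5 Y48.3 a-4.1
```

The nests' top plane is at z = 0.020: the block measures 161×263 mm and both views agree. Axis azimuth is −4.2°. Nest centres in mm are upright (506.5,−306), brace (511.2,−240.3), stop (516,−174.5) and arm (520.7,−108.7). I'll go to the upright.

>>> jog_arm(
  motion=[0.0126,0.0572,0.016,0,0,0,0.0878,0.0126,0.0572,0.016,0,0,0,0.0878,0.0126,0.0572,0.016,0,0,0,0.0878,0.0126,0.0572,0.016,0,0,0,0.0878,0.0126,0.0572,0.016,0,0,0,0.0878,0.0126,0.0572,0.016,0,0,0,0.0878,0.0126,0.0572,0.016,0,0,0,0.0878,0.0126,0.0572,0.016,0,0,0,0.0878,0.0126,0.0572,0.016,0,0,0,0.0878,0.0126,0.0572,0.016,0,0,0,0.0878,0.0126,0.0572,0.016,0,0,0,0.0878],
)

```text
t: 5.4
position: [0.4276, 0.3595, 0.1006]
orientation: [179.9, -0.0, -179.8]
ft_force: [1.6, 0.0, 0.5]
gripper_width: 0.0878
gripper_force: 0.0
```

>>> jog_arm(
  motion=[0,0,0,0,0,0.163,0.0878,0,0,0,0,0,0.163,0.0878,0,0,0,0,0,0,0.0878,0,0,0,0,0,0,0.0878],
)

```text
t: 5.9
position: [0.4291, 0.3566, 0.1008]
orientation: [180.0, -0.0, 161.6]
ft_force: [0.1, 1.2, -0.1]
gripper_width: 0.0878
gripper_force: 0.0
```

```bash
cat >> h.py <<'E'
def delta(x,y,z,yaw):
    T=pose(); e=T[:3,:3].T@(np.array([x,y,z])-T[:3,3])
    w=(T[:3,:3].T@R.from_euler('xyz',[180,0,yaw],degrees=True).as_matrix()); s=telemetry.get_state()
    print('t%.2f pos'%s['t'],s['position'].round(4),'yaw %.1f'%s['orientation'][2],'q',s['q'].round(0),'vel %.1f'%np.abs(s['joint_vel']).max())
    print('tool shift',e.round(4),'turn',R.from_matrix(w).as_rotvec().round(3))
E
python3 - <<'E'
from h import *
delta(.431,.3585,.014,161.4)
for r in rects(snap('wrist','u1'),.031,225,(0,0,512,230),900): print(' %.4f %.4f  L%.1f W%.1f a%.1f A%.0f'%r[:6])
E
```

```text
t5.90 pos [0.4291 0.3566 0.1008] yaw 161.6 q [-56.  25.  12. 112.  -8.  43.  32.] vel 0.7
tool shift [-0.0013  0.0024  0.0868] turn [ 0.    -0.     0.004]
 0.3991 0.2304  L33.8 W32.3 a2.6 A1056
 0.4131 0.3646  L77.9 W32.2 a-18.5 A3544
```

>>> jog_arm(
  motion=[-0.0013,0.0024,0.035,0,0,0,0.0878,0,0,0.032,0,0,0,0.0878,0,0,0.0145,0,0,0,0.0878,0,0,0.005,0,0,0,0.0878,0,0,0,0,0,0,0.0878,0,0,0,0,0,0,0.02,0,0,0,0,0,0,0.02,0,0,0,0,0,0,0.02,0,0,0,0,0,0,0.02,0,0,0,0,0,0,0.02],
  newtons=30,
)

```text
t: 7.2
position: [0.4319, 0.3577, 0.0142]
orientation: [180.0, -0.0, 161.3]
ft_force: [0.2, -0.4, -0.0]
gripper_width: 0.0415
gripper_force: 0.0
```

>>> jog_arm(
  motion=[0,0,0,0,0,0,0.02,0,0,0,0,0,0,0.02,0,0,0,0,0,0,0.02,0,0,-0.01,0,0,0,0.02,0,0,-0.03,0,0,0,0.02,0,0,-0.03,0,0,0,0.02,0,0,0,0,0,0,0.02],
)

```text
t: 8.07
position: [0.4332, 0.3588, 0.0867]
orientation: [179.7, 0.1, 161.3]
ft_force: [-0.8, -0.2, -1.0]
gripper_width: 0.0321
gripper_force: 30.0
```

```bash
python3 - <<'E'
from h import *
c,s=np.cos(np.radians(4.2)),np.sin(np.radians(4.2))
print(telemetry.get_state()['gripper_width'],telemetry.get_state()['gripper_force'])
# grip at local x=-8
x,y=.5065-.008*c,-.306+.008*s; print(x,y); delta(x,y,.09,175.8); d=snap('wrist','u2')
for r in rects(d,pose()[2,3]+.017,225,(0,0,512,250),900): print(' %.4f %.4f  L%.1f W%.1f a%.1f A%.0f'%r[:6])
E
```

```text
0.032089198480019905 29.999872148036957
0.49852148418220427 -0.30541409442297895
t8.07 pos [0.4332 0.3588 0.0867] yaw 161.3 q [-55.  27.  12. 112.  -8.  42.  33.] vel 2.4
tool shift [-0.2746 -0.6083 -0.0054] turn [ 0.004  0.003 -0.253]
 0.3893 0.2813  L33.3 W21.7 a3.1 A1797
 0.4029 0.3687  L53.0 W32.4 a-18.8 A5778
```

View pics/u2.png

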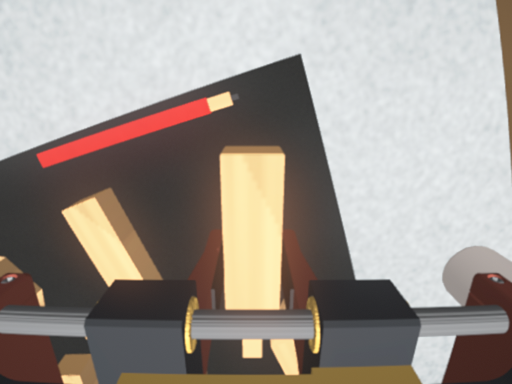

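The upright is held square: its end is at (252,150) and the width reads 32.1 mm. Carry it to its nest.

>>> jog_arm(
  motion=[-0.023,-0.0507,-0.0005,0,0,0,0.02,-0.023,-0.0507,-0.0005,0,0,0,0.02,-0.023,-0.0507,-0.0005,0,0,0,0.02,-0.023,-0.0507,-0.0005,0,0,0,0.02,-0.023,-0.0507,-0.0005,0,0,0,0.02,-0.023,-0.0507,-0.0005,0,0,0,0.02,-0.023,-0.0507,-0.0005,0,0,0,0.02,-0.023,-0.0507,-0.0005,0,0,0,0.02,-0.023,-0.0507,-0.0005,0,0,0,0.02,-0.023,-0.0507,-0.0005,0,0,0,0.02,-0.023,-0.0507,-0.0005,0,0,0,0.02,-0.023,-0.0507,-0.0005,0,0,0,0.02],
)

```text
t: 9.62
position: [0.4979, -0.3083, 0.0889]
orientation: [180.0, -0.1, 161.3]
ft_force: [0.7, 0.6, -1.2]
gripper_width: 0.0318
gripper_force: 30.0
```

>>> jog_arm(
  motion=[0,0,0,0,0,-0.126,0.02,0,0,0,0,0,-0.126,0.02,0,0,0,0,0,0,0.02,0,0,0,0,0,0,0.02],
)

```text
t: 10.12
position: [0.4982, -0.3067, 0.0895]
orientation: [180.0, -0.1, 175.6]
ft_force: [0.1, 0.5, -1.1]
gripper_width: 0.0316
gripper_force: 30.0
```

```bash
python3 - <<'E'
from h import *
delta(.4995,-.3055,.0235,175.8)
E
```

```text
t10.12 pos [ 0.4982 -0.3067  0.0895] yaw 175.6 q [ 14.  29.  14. 109. -10.  44. 120.] vel 0.4
tool shift [-0.0013  0.0013  0.066 ] turn [ 0.001 -0.001 -0.003]
```

>>> jog_arm(
  motion=[-0.0013,0.0013,0.02,0,0,0,0.02,0,0,0.02,0,0,0,0.02,0,0,0.015,0,0,0,0.02,0,0,0.006,0,0,0,0.02,0,0,0.002,0,0,0,0.02,0,0,0.001,0,0,0,0.02,0,0,0,0,0,0,0.02,0,0,0,0,0,0,0.02],
)

```text
t: 11.12
position: [0.5002, -0.306, 0.0265]
orientation: [-180.0, 0.0, 175.8]
ft_force: [-0.2, -0.1, -0.2]
gripper_width: 0.0315
gripper_force: 30.0
```

>>> jog_arm(
  motion=[0,0,0.001,0,0,0,0.02,0,0,0.001,0,0,0,0.02,0,0,0,0,0,0,0.02],
)

```text
t: 11.5
position: [0.4999, -0.3058, 0.024]
orientation: [180.0, -0.0, 175.8]
ft_force: [0.6, -0.1, -1.3]
gripper_width: 0.0319
gripper_force: 30.0
```

>>> jog_arm(
  motion=[0,0,0.001,0,0,0,0.02,0,0,0,0,0,0,0.02],
)

```text
t: 11.75
position: [0.5001, -0.3059, 0.0232]
orientation: [-180.0, 0.0, 175.8]
ft_force: [0.1, 0.1, -0.4]
gripper_width: 0.032
gripper_force: 30.0
```

>>> jog_arm(
  motion=[0,0,0.0007,0,0,0,0.02,0,0,0,0,0,0,0.02],
)

```text
t: 12.0
position: [0.5001, -0.3059, 0.0231]
orientation: [180.0, 0.0, 175.8]
ft_force: [-1.6, 1.6, 6.5]
gripper_width: 0.0318
gripper_force: 30.0
```

Contact at TCP z = 0.0231 with 6.5 N, which confirms the floor at 0.012. Release and retreat.

>>> jog_arm(
  motion=[0,0,-0.0005,0,0,0,0.02,0,0,0,0,0,0,0.05,0,0,0,0,0,0,0.05,0,0,0,0,0,0,0.05,0,0,-0.01,0,0,0,0.05,0,0,-0.03,0,0,0,0.0878,0,0,-0.04,0,0,0,0.0878,0,0,0,0,0,0,0.0878],
)

```text
t: 13.0
position: [0.5021, -0.3073, 0.1066]
orientation: [-179.9, 0.4, 175.8]
ft_force: [0.0, 0.1, -0.0]
gripper_width: 0.0765
gripper_force: 0.0
```

```bash
python3 - <<'E'
from h import *
delta(.584,.110,.10,165.3)
d=snap('wrist','u3')
for r in rects(d,.040,225,(0,0,512,300),900): print(' %.4f %.4f  L%.1f W%.1f a%.1f A%.0f'%r[:6])
E
```

```text
t13.00 pos [ 0.5021 -0.3073  0.1066] yaw 175.8 q [ 14.  27.  15. 108. -10.  45. 120.] vel 2.6
tool shift [-0.0507  0.4222  0.0059] turn [-0.002  0.006  0.182]
 0.5118 -0.1243  L145.8 W58.5 a-4.1 A10100
 0.5079 -0.1848  L146.5 W58.8 a-4.2 A11249
 0.5033 -0.2453  L145.9 W58.9 a-4.1 A5062
 0.4990 -0.3057  L145.7 W58.7 a-4.1 A11901
```

View pics/u3.png

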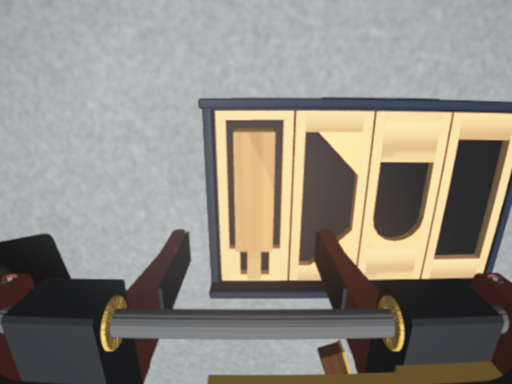

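The upright is seated centrally, with its tenon in the narrow part at (257,265). Next is the forked arm.

>>> jog_arm(
  motion=[-0.0063,0.0528,0.001,0,0,0,0.0878,-0.0063,0.0528,0.001,0,0,0,0.0878,-0.0063,0.0528,0.001,0,0,0,0.0878,-0.0063,0.0528,0.001,0,0,0,0.0878,-0.0063,0.0528,0.001,0,0,0,0.0878,-0.0063,0.0528,0.001,0,0,0,0.0878,-0.0063,0.0528,0,0,0,0,0.0878,-0.0063,0.0528,0,0,0,0,0.0878,0,0,0,0,0,0.091,0.0878,0,0,0,0,0,0.091,0.0878,0,0,0,0,0,0,0.0878,0,0,0,0,0,0,0.0878],
)

```text
t: 14.55
position: [0.581, 0.1114, 0.0964]
orientation: [-180.0, -0.1, 165.4]
ft_force: [-0.2, 0.2, -0.2]
gripper_width: 0.0877
gripper_force: 0.0
```

```bash
python3 - <<'E'
from h import *
delta(.584,.110,.014,165.3)
for r in rects(snap('wrist','a1'),.031,225,(0,0,512,230),900): print(' %.4f %.4f  L%.1f W%.1f a%.1f A%.0f'%r[:6])
E
```

```text
t14.55 pos [0.581  0.1114 0.0964] yaw 165.4 q [-28.  29.  14. 108. -10.  45.  67.] vel 0.3
tool shift [-0.0033 -0.0006  0.0824] turn [-0.001 -0.001  0.002]
 0.5702 0.1132  L60.2 W32.2 a-14.7 A2764
 0.5835 0.2216  L45.0 W32.2 a25.4 A2037
 0.5152 0.2823  L37.4 W33.3 a-74.0 A1404
 0.4678 0.2339  L32.0 W31.9 a-87.5 A1856
 0.4505 0.1092  L83.4 W31.9 a20.4 A4014
```

>>> jog_arm(
  motion=[-0.0033,-0.0006,0.035,0,0,0,0.0878,0,0,0.03,0,0,0,0.0878,0,0,0.0125,0,0,0,0.0878,0,0,0.005,0,0,0,0.06,0,0,0,0,0,0,0.04,0,0,0,0,0,0,0.02,0,0,0,0,0,0,0.02,0,0,0,0,0,0,0.02,0,0,0,0,0,0,0.02,0,0,0,0,0,0,0.02,0,0,0,0,0,0,0.02,0,0,0,0,0,0,0.02],
)

```text
t: 16.1
position: [0.5846, 0.1103, 0.0146]
orientation: [180.0, 0.0, 165.3]
ft_force: [-1.5, 1.2, 3.6]
gripper_width: 0.0315
gripper_force: 30.0
```

>>> jog_arm(
  motion=[0,0,-0.01,0,0,0,0.02,0,0,-0.03,0,0,0,0.02,0,0,-0.035,0,0,0,0.02,0.0023,-0.0458,0,0,0,0,0.02,0.0023,-0.0458,0,0,0,0,0.02,0.0023,-0.0458,0,0,0,0,0.02,0.0023,-0.0458,0,0,0,0,0.02,0.0023,-0.0458,0,0,0,0,0.02,0,0,0,0,0,-0.0915,0.02,0,0,0,0,0,-0.0915,0.02,0,0,0,0,0,0,0.02,0,0,0,0,0,0,0.02],
)

```text
t: 17.6
position: [0.5155, -0.1083, 0.0896]
orientation: [180.0, 0.0, 175.7]
ft_force: [-0.9, -0.2, -0.5]
gripper_width: 0.0318
gripper_force: 30.0
```

```bash
python3 - <<'E'
from h import *
delta(.5154,-.1083,.0236,175.8)
E
```

```text
t17.60 pos [ 0.5155 -0.1083  0.0896] yaw 175.7 q [ -5.  24.  13. 117.  -8.  40.  98.] vel 0.4
tool shift [0.0001 0.     0.066 ] turn [ 0.     0.    -0.001]
```

>>> jog_arm(
  motion=[0,0,0.02,0,0,0,0.02,0,0,0.02,0,0,0,0.02,0,0,0.015,0,0,0,0.02,0,0,0.006,0,0,0,0.02,0,0,0.002,0,0,0,0.02,0,0,0.001,0,0,0,0.02,0,0,0.001,0,0,0,0.02,0,0,0,0,0,0,0.02,0,0,0,0,0,0,0.02],
)

```text
t: 18.73
position: [0.5156, -0.1084, 0.0246]
orientation: [180.0, 0.0, 175.8]
ft_force: [-0.9, 0.0, 0.2]
gripper_width: 0.0321
gripper_force: 30.0
```

>>> jog_arm(
  motion=[0,0,0.0007,0,0,0,0.02,0,0,0,0,0,0,0.02],
)

```text
t: 18.98
position: [0.5154, -0.1084, 0.0237]
orientation: [180.0, -0.0, 175.8]
ft_force: [0.4, -0.1, -0.3]
gripper_width: 0.0322
gripper_force: 30.0
```

>>> jog_arm(
  motion=[0,0,0.0006,0,0,0,0.02,0,0,0,0,0,0,0.02],
)

```text
t: 19.23
position: [0.5154, -0.1084, 0.0236]
orientation: [180.0, -0.0, 175.8]
ft_force: [-1.1, 0.2, 5.7]
gripper_width: 0.0317
gripper_force: 30.0
```

Contact at 5.7 N. Release, then go over the brace.

>>> jog_arm(
  motion=[0,0,-0.0005,0,0,0,0.02,0,0,0,0,0,0,0.05,0,0,0,0,0,0,0.05,0,0,0,0,0,0,0.05,0,0,-0.01,0,0,0,0.05,0,0,-0.03,0,0,0,0.0878,0,0,-0.04,0,0,0,0.0878,0.0227,0.052,0,0,0,0,0.0878,0.0227,0.052,0,0,0,0,0.0878,0.0227,0.052,0,0,0,0,0.0878,0.0227,0.052,0,0,0,0,0.0878],
)

```text
t: 20.6
position: [0.4396, 0.1073, 0.1045]
orientation: [180.0, 0.1, 175.8]
ft_force: [0.6, 0.2, -0.3]
gripper_width: 0.0879
gripper_force: 0.0
```

>>> jog_arm(
  motion=[0,0,0,0,0,-0.144,0.0878,0,0,0,0,0,-0.144,0.0878,0,0,0,0,0,-0.144,0.0878,0,0,0,0,0,0,0.0878,0,0,0,0,0,0,0.0878],
)

```text
t: 21.22
position: [0.4401, 0.1055, 0.1039]
orientation: [-180.0, 0.0, -159.6]
ft_force: [0.3, -0.3, -0.1]
gripper_width: 0.0876
gripper_force: 0.0
```

```bash
python3 - <<'E'
from h import *
delta(.440,.1055,.014,-159.4)
d=snap('wrist','b1')
for r in rects(d,.031,225,(0,0,512,330),900): print(' %.4f %.4f  L%.1f W%.1f a%.1f A%.0f'%r[:6])
E
```

```text
t21.23 pos [0.4401 0.1055 0.1039] yaw -159.6 q [-26.  16.   5. 125.  -2.  39.  91.] vel 0.5
tool shift [0.0001 0.     0.0899] turn [-0.     0.    -0.003]
 0.4264 0.2315  L88.2 W32.2 a3.3 A2832
 0.4371 0.1041  L106.4 W32.2 a20.3 A3354
```

View pics/b1.png

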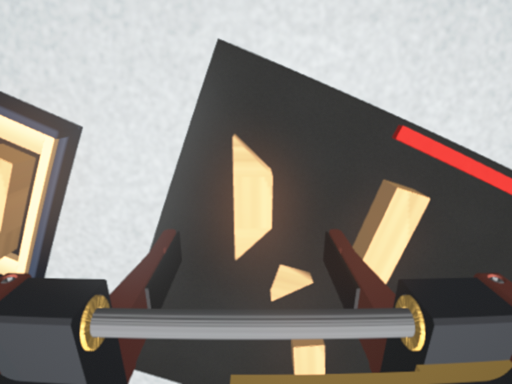

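The brace is clear, with its long side on the left at (235,197) and its short side on the right at (271,200). Its centre is at (0.4385, 0.1047), axis 20.3°. Grasp it.

>>> jog_arm(
  motion=[0.0018,0,0.04,0,0,0,0.0878,0,0,0.032,0,0,0,0.0878,0,0,0.013,0,0,0,0.0878,0,0,0.005,0,0,0,0.06,0,0,0,0,0,0,0.04,0,0,0,0,0,0,0.02,0,0,0,0,0,0,0.02,0,0,0,0,0,0,0.02,0,0,0,0,0,0,0.02,0,0,0,0,0,0,0.02,0,0,0,0,0,0,0.02,0,0,0,0,0,0,0.02],
)

```text
t: 22.78
position: [0.4384, 0.1051, 0.0138]
orientation: [180.0, 0.0, -159.4]
ft_force: [-0.6, 0.6, 5.6]
gripper_width: 0.0323
gripper_force: 30.0
```

>>> jog_arm(
  motion=[0,0,-0.01,0,0,0,0.02,0,0,-0.03,0,0,0,0.02,0,0,-0.035,0,0,0,0.02,0.0076,-0.0498,0,0,0,0,0.02,0.0076,-0.0498,0,0,0,0,0.02,0.0076,-0.0498,0,0,0,0,0.02,0.0076,-0.0498,0,0,0,0,0.02,0.0076,-0.0498,0,0,0,0,0.02,0.0076,-0.0498,0,0,0,0,0.02,0.0076,-0.0498,0,0,0,0,0.02],
)

```text
t: 24.02
position: [0.5111, -0.2416, 0.0891]
orientation: [180.0, 0.0, -159.4]
ft_force: [0.0, 0.8, -0.5]
gripper_width: 0.0319
gripper_force: 30.0
```

>>> jog_arm(
  motion=[0,0,0,0,0,0.144,0.02,0,0,0,0,0,0.144,0.02,0,0,0,0,0,0.144,0.02,0,0,0,0,0,0,0.02,0,0,0,0,0,0,0.02],
)

```text
t: 24.65
position: [0.511, -0.2399, 0.0888]
orientation: [180.0, -0.0, 176.0]
ft_force: [0.0, -0.4, -0.4]
gripper_width: 0.0318
gripper_force: 30.0
```

```bash
python3 - <<'E'
from h import *
delta(.5112,-.2403,.0228,175.8)
d=snap('wrist','b2')
for r in rects(d,pose()[2,3]+.0172,225,(0,0,300,280),900): print(' %.4f %.4f  L%.1f W%.1f a%.1f A%.0f'%r[:6])
E
```

```text
t24.65 pos [ 0.511  -0.2399  0.0888] yaw 176.0 q [  6.  27.  16. 112. -11.  42. 115.] vel 0.4
tool shift [-0.0002 -0.0004  0.066 ] turn [ 0.    -0.     0.003]
 0.4770 -0.2378  L93.9 W40.1 a-4.0 A12367
 0.4741 -0.2791  L94.5 W40.1 a-4.1 A8529
```

View pics/b2.png

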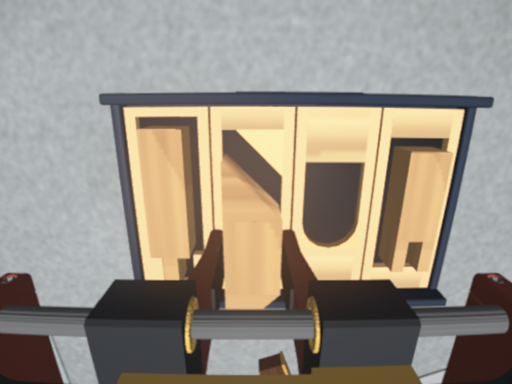

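The held brace is lined up with its nest: its tip is at (222,158) and its mitre is parallel to the recess. The arm is seated at (417,205). Lower the brace.

>>> jog_arm(
  motion=[0,0,0.02,0,0,0,0.02,0,0,0.02,0,0,0,0.02,0,0,0.015,0,0,0,0.02,0,0,0.006,0,0,0,0.02,0,0,0.002,0,0,0,0.02,0,0,0.001,0,0,0,0.02,0,0,0.001,0,0,0,0.02,0,0,0,0,0,0,0.02,0,0,0,0,0,0,0.02],
)

```text
t: 25.82
position: [0.5111, -0.2401, 0.0238]
orientation: [-180.0, 0.0, 175.8]
ft_force: [-1.3, 0.8, 0.3]
gripper_width: 0.0321
gripper_force: 30.0
```

>>> jog_arm(
  motion=[0,0,0.0006,0,0,0,0.02,0,0,0,0,0,0,0.02],
)

```text
t: 26.08
position: [0.511, -0.24, 0.023]
orientation: [180.0, -0.0, 175.8]
ft_force: [-0.5, 0.3, -1.0]
gripper_width: 0.0318
gripper_force: 30.0
```

>>> jog_arm(
  motion=[0,0,0.0006,0,0,0,0.02,0,0,0,0,0,0,0.02],
)

```text
t: 26.32
position: [0.5111, -0.2401, 0.0229]
orientation: [180.0, 0.0, 175.8]
ft_force: [-0.6, 0.9, 4.5]
gripper_width: 0.0314
gripper_force: 30.0
```

>>> jog_arm(
  motion=[0,0,-0.0005,0,0,0,0.02,0,0,0,0,0,0,0.05,0,0,0,0,0,0,0.05,0,0,0,0,0,0,0.05,0,0,-0.01,0,0,0,0.05,0,0,-0.03,0,0,0,0.05,0,0,-0.04,0,0,0,0.05,0,0,0,0,0,0,0.0878],
)

```text
t: 27.32
position: [0.5132, -0.2411, 0.1064]
orientation: [-179.9, 0.4, 175.8]
ft_force: [0.5, -0.4, 0.0]
gripper_width: 0.0565
gripper_force: 0.0
```

>>> jog_arm(
  motion=[-0.005,0.0584,0,0,0,0,0.0878,-0.005,0.0584,0,0,0,0,0.0878,-0.005,0.0584,0,0,0,0,0.0878,-0.005,0.0584,0,0,0,0,0.0878,-0.005,0.0584,0,0,0,0,0.0878,-0.005,0.0584,0,0,0,0,0.0878,-0.005,0.0584,0,0,0,0,0.0878,-0.005,0.0584,0,0,0,0,0.0878],
)

```text
t: 28.32
position: [0.5846, 0.2247, 0.1024]
orientation: [-180.0, -0.0, 175.8]
ft_force: [0.6, 0.1, -0.2]
gripper_width: 0.0878
gripper_force: 0.0
```

>>> jog_arm(
  motion=[0,0,0,0,0,-0.173,0.0878,0,0,0,0,0,-0.173,0.0878,0,0,0,0,0,-0.173,0.0878,0,0,0,0,0,0,0.0878,0,0,0,0,0,0,0.0878],
)

```text
t: 28.95
position: [0.5847, 0.2228, 0.1026]
orientation: [180.0, -0.0, -154.6]
ft_force: [-0.1, -0.5, -0.6]
gripper_width: 0.0878
gripper_force: 0.0
```

```bash
python3 - <<'E'
from h import *
delta(.5855,.2228,.014,-154.5)
d=snap('wrist','s1')
for r in rects(d,.031,225,(0,0,512,330),900): print(' %.4f %.4f  L%.1f W%.1f a%.1f A%.0f'%r[:6])
E
```

```text
t28.95 pos [0.5847 0.2228 0.1026] yaw -154.6 q [-31.  30.   6. 102.  -4.  48.  92.] vel 0.6
tool shift [-0.0008 -0.0004  0.0886] turn [ 0.    -0.001 -0.002]
 0.5681 0.3411  L66.8 W45.2 a3.8 A2024
 0.5837 0.2215  L44.9 W31.8 a26.2 A1872
 0.5147 0.2867  L33.8 W30.8 a-71.0 A937
 0.4441 0.2327  L79.6 W32.3 a2.8 A4538
```

View pics/s1.png

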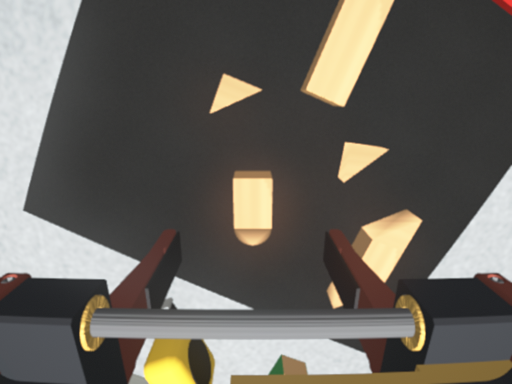

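The stop block is square between the fingers (square end at row 175, round end at row 245) and the scraps are clear. I'll pre-narrow the jaws and grasp.

>>> jog_arm(
  motion=[-0.0008,-0.0004,0.04,0,0,0,0.065,0,0,0.031,0,0,0,0.065,0,0,0.0125,0,0,0,0.065,0,0,0.005,0,0,0,0.065,0,0,0,0,0,0,0.04,0,0,0,0,0,0,0.02,0,0,0,0,0,0,0.02,0,0,0,0,0,0,0.02,0,0,0,0,0,0,0.02,0,0,0,0,0,0,0.02,0,0,0,0,0,0,0.02],
)

```text
t: 30.38
position: [0.5861, 0.2231, 0.015]
orientation: [180.0, 0.0, -154.4]
ft_force: [-1.7, -0.7, 5.7]
gripper_width: 0.0318
gripper_force: 30.0
```

>>> jog_arm(
  motion=[0,0,-0.01,0,0,0,0.02,0,0,-0.03,0,0,0,0.02,0,0,-0.035,0,0,0,0.02,0.0341,-0.0466,0,0,0,0,0.02,0.0341,-0.0466,0,0,0,0,0.02,0.0341,-0.0466,0,0,0,0,0.02,0.0341,-0.0466,0,0,0,0,0.02,0.0341,-0.0466,0,0,0,0,0.02,0.0341,-0.0466,0,0,0,0,0.02,0.0341,-0.0466,0,0,0,0,0.02],
)

```text
t: 31.62
position: [0.5108, -0.1761, 0.0899]
orientation: [-180.0, 0.0, -154.4]
ft_force: [0.4, -1.0, -0.2]
gripper_width: 0.0319
gripper_force: 30.0
```

>>> jog_arm(
  motion=[0,0,0,0,0,0.172,0.02,0,0,0,0,0,0.172,0.02,0,0,0,0,0,0.172,0.02,0,0,0,0,0,0,0.02,0,0,0,0,0,0,0.02],
)

```text
t: 32.25
position: [0.5113, -0.1742, 0.0896]
orientation: [-180.0, 0.0, 176.2]
ft_force: [0.4, 0.8, -0.4]
gripper_width: 0.0318
gripper_force: 30.0
```

```bash
python3 - <<'E'
from h import *
delta(.5117,-.1742,.024,175.8)
E
```

```text
t32.25 pos [ 0.5113 -0.1742  0.0896] yaw 176.2 q [ -0.  25.  16. 115. -10.  41. 108.] vel 0.6
tool shift [-0.0004 -0.      0.0656] turn [-0.     0.     0.007]
```

>>> jog_arm(
  motion=[-0.0004,0,0.02,0,0,0.005,0.02,0,0,0.02,0,0,0,0.02,0,0,0.015,0,0,0,0.02,0,0,0.006,0,0,0,0.02,0,0,0.002,0,0,0,0.02,0,0,0.001,0,0,0,0.02,0,0,0.001,0,0,0,0.02,0,0,0,0,0,0,0.02,0,0,0,0,0,0,0.02],
)

```text
t: 33.38
position: [0.5118, -0.1743, 0.0246]
orientation: [-180.0, 0.0, 175.7]
ft_force: [0.1, -0.5, -1.1]
gripper_width: 0.0316
gripper_force: 30.0
```

>>> jog_arm(
  motion=[0,0,0.0005,0,0,0,0.02,0,0,0,0,0,0,0.02],
)

```text
t: 33.62
position: [0.5117, -0.1743, 0.024]
orientation: [180.0, 0.0, 175.7]
ft_force: [0.4, -0.0, 0.9]
gripper_width: 0.032
gripper_force: 30.0
```

>>> jog_arm(
  motion=[0,0,0.0005,0,0,0,0.02,0,0,0,0,0,0,0.02],
)

```text
t: 33.88
position: [0.5118, -0.1743, 0.024]
orientation: [180.0, 0.0, 175.7]
ft_force: [-1.9, 1.5, 6.3]
gripper_width: 0.0319
gripper_force: 30.0
```

Contact. Release, retreat high and look.

>>> jog_arm(
  motion=[0,0,-0.0005,0,0,0,0.02,0,0,0,0,0,0,0.05,0,0,0,0,0,0,0.05,0,0,0,0,0,0,0.05,0,0,-0.01,0,0,0,0.05,0,0,-0.03,0,0,0,0.05,0,0,-0.04,0,0,0,0.05,-0.01,0,-0.05,0,0,0,0.05,-0.02,0,-0.04,0,0,0,0.05,-0.02,0,-0.02,0,0,0,0.05,0,0,0,0,0,0,0.05,0,0,0,0,0,0,0.05],
)

```text
t: 35.38
position: [0.56, -0.1779, 0.2129]
orientation: [180.0, -0.1, 175.7]
ft_force: [-0.3, 0.2, -0.3]
gripper_width: 0.05
gripper_force: 0.0
```

```bash
python3 - <<'E'
from h import *
d=snap('wrist','f'); s=telemetry.get_state(); print(s['t'],s['position'],np.abs(s['joint_vel']).max())
# tops of placed pieces should sit at .040: outline where each piece should be
N=dict(u=(.5065,-.306),b=(.5112,-.2403),s=(.516,-.1745),a=(.5207,-.1087))
S=dict(u=[[-65,-16],[37,-16],[37,-6],[65,-6],[65,6],[37,6],[37,16],[-65,16]],b=[[-55,-16],[55,-16],[23,16],[-23,16]],s=[[-30,-16],[14,-16],[30,0],[14,16],[-30,16]],a=[[-50,-16],[50,-16],[50,-6],[22,-6],[22,6],[50,6],[50,16],[-50,16]])
c,n=np.cos(np.radians(-4.2)),np.sin(np.radians(-4.2)); im=cv2.resize(d['bgr'],None,fx=3,fy=3,interpolation=cv2.INTER_CUBIC)
for k in N:
    p=np.array(S[k])/1000@np.array([[c,n],[-n,c]])+N[k]; uv=project(d,np.c_[p,np.full(len(p),.040)])
    cv2.polylines(im,[np.int32((uv+.5)*3)],True,(0,0,255),1)
uv=project(d,[[.513,-.207,.02]])[0]*3; x,y=max(int(uv[0])-400,0),max(int(uv[1])-300,0)
cv2.imwrite('pics/f2.png',im[y:y+600,x:x+800])
E
```

```text
35.425 [ 0.55975976 -0.17794859  0.2126397 ] 0.17768831589110884
```

View pics/f2.png

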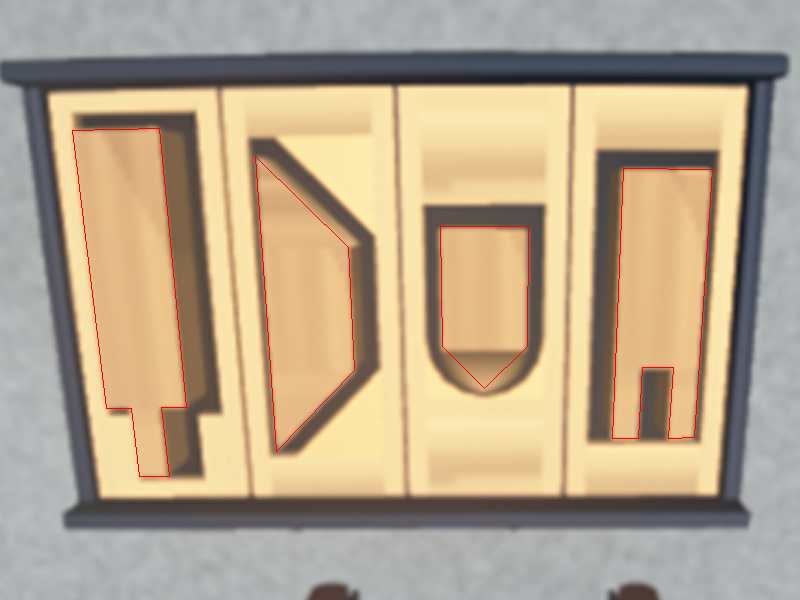

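The drawn outlines, at top height z = 0.040, coincide with all four pieces: upright (130,270), brace (305,300), stop (485,290) and arm (665,300). All lie flat and centred, and nothing is touching. I'll hand in.

```bash
python3 -c "
from plant import r
print(r.hand_in())"
```

```text
the job is handed in; nothing more can be done
None
```

The kit is made up and handed in at about 35 s: upright, forked arm, brace and stop block each lie flat in their own nests, and I did not touch the two rejects; no verdict came back.

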